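# Turn the trolley wheel until its valve is at the top

### The arm

A 6-joint arm with a two-finger parallel gripper is mounted at the origin on a cart in front of the work surface, level with it; the furniture and walls round the work are solid. World frame = base frame: x ahead of the robot, y to its left, z up, the work surface at z = 0. Lengths are in m, angles in rad, forces in N, time in s.
With the tool pointing down it reaches from about 0.375 to 0.975 m from the base axis. Payload 3.8 kg.
Tool frame: the origin (TCP) lies midway between the tips of the shut fingers; the grasp point (between the pads) lies 19 mm behind it; z points along the fingers, y is the line along which they close (so a half turn about z gives the same grasp; the last joint's range is limited). The gripper opens to 88 mm and grips with 3 to 60 N. Pads are 18 mm wide; open, the fingers measure 123 mm over their backs; the gripper's body (75 mm by 187 mm) begins 45 mm behind the grasp point.
Start: joints at [-0.037, 0.264, 1.604, -0, 1.274, -0.037], TCP at [0.675, -0, 0.239] pointing down, gripper open.
Joint ranges: [-2.63, 2.63], [-0.94, 2.18], [0.31, 2.57], [-1.31, 4.45], [0, 2.66], [-2.55, 2.55]. Speed limits (rad/s): [2.57, 2.57, 3.14, 3.14, 3.14, 3.14].

### API

Orientations are given as a rotation vector (axis times angle).
In Python, from cell import manip, inverse_kinematics, cams, order gives the robot as it stands. Calls block until the motion is done:
- manip.move_pose(position, orientation): joint-space move of the TCP to a pose.
- manip.move_linear(position, rate=0.15, rot=None): straight line of the TCP; rot=None keeps the orientation; rate is the mean speed in m/s.
- manip.set_joints(angles): joint-space move.
- manip.set_gripper(opening, force=None): finger opening in m; force is the grip in N (None keeps the last); returns when the fingers have stopped.
- manip.dwell(seconds).
- inverse_kinematics(position, orientation): joint angles nearest the present ones, or None.
- manip.state(): the state.
- cams.capture(name): name is "scene" or "side" or "wrist"; returns a dict with "image" (400x640x3 uint8, blue, green, red), "z_map" (400x640 float32, m along the optical axis (not along the pixel's ray), 0 where there is no reading), "intrinsics" (3x3 intrinsics, pixels), "position" and "orientation" of the camera in the world; the wrist camera has in their place "T_tool_cam" (4x4, takes a point from camera to tool coordinates, whose origin is the TCP and whose axes are the flange's). Camera axes: x right, y down, z forward; pixel columns grow to the right and rows downward; lengths in m; the calibration is good to about 2 mm. A picture is of the moment at which its call begins: read the wrist's pose just before it.
A pose or a line that the arm cannot do raises manip.IKError and nothing moves.
- order.close_job(): hands the job in; it is judged then, once.
The state is a dict: "clock": time; "joint_pos": joint angles; "joint_velocities": joint speeds; "tau": joint torques, N m; "tool_pos": TCP position; "tcp_rot": TCP orientation; "contact_force": force on the tool from outside, world axes, zero at the start; "moment": the same for the moment, N m; "gripper_width": finger opening in m; "grasp_force": force on a finger pad.
Only numpy, scipy, OpenCV 4.12 (cv2) and the standard library are available. Lean on these libraries where they do the work, as an engineer would, in place of code of your own. Each camera call takes 0.05 s, during which the arm holds its last target. There are 200 camera calls.

### The job

The trolley wheel on the service stand is to be pumped up: with the fingertips push its spokes round, one after another, through the opening above the clear guard, until the valve stem is straight up from the hub, at twelve o'clock in line with the stand's pointer. Keep off the tyre and the valve stem, and neither shift nor lift the hex key, tub, red-gripped cutters, multimeter and small blue screwdriver that lie to the left and right. Finish with the wheel at rest and the hand clear of everything.

Things in the scene. Friction and masses are not known exactly. Their poses are not given: they have to be found in the camera images.
- stand: service stand, screwed down: grey base plate 220 x 320 x 10 mm, origin under its centre on the bench; x points away from the robot (give or take its yaw), y left, z up. It holds the wheel on an axle tilted toward the robot: the wheel's plane slopes up and away at 40 degrees to the bench. In the stand's frame up the slope is U = (0.766, 0, 0.643), out of the wheel's front N = (-0.643, 0, 0.766).
- hub (a point): centre of the wheel's hub in the wheel's middle plane, at (-15, 0, 118) mm in the stand's frame. The hub is 40 mm in diameter and its nut stands 24 mm out along N. Behind the spokes, the wheel above the guard's edge is open for at least 30 mm.
- guard_edge (a point): middle of the upper edge of the fixed clear guard plate, 13 mm up the slope (U) from the hub centre and 25 mm in front (N). The plate, 4 mm thick and 310 mm wide, parallel to the wheel, covers all of the wheel below this edge; above it the wheel is open. Thin rods hold it at its sides, 148 mm left and right.
- pointer (a point): tip of the stand's dark pointer at twelve o'clock, 145 mm from the hub centre along U, just outside the tyre, on a thin steel post behind the wheel; fixed.
- wheel (a joint): angle of the wheel (rad): 0 or any whole number of turns with the valve at twelve o'clock; grows counter-clockwise as seen from the robot (its top goes left). It turns endlessly, is balanced, and drags with about 0.16 N m (about 3 N at a spoke's middle), so it stays where it is left.
- spoke (a point): middle of one spoke, 55 mm from the hub centre, in the middle plane. Five straight aluminium spokes, 14 mm wide, 24 mm deep (12 mm to either side of the middle plane), run from the hub to the rim (inner radius 100 mm), every 72 degrees; this one stands 36 degrees counter-clockwise of the valve, which is half-way between two spokes.
- valve_root (a point): foot of the valve stem on the inside of the rim, 100 mm from the hub centre in the wheel's middle plane. The stem (brass, about 8 mm thick, black cap) runs from here 20 mm straight toward the hub.
- twelve (a point): where valve_root is when the valve is exactly at twelve o'clock: 100 mm from the hub centre along U; fixed to the stand.
- tyre: black rubber tyre round the rim, 32 mm thick, 276 mm outer diameter; origin at the hub centre, turns with the wheel. Not to be touched.
- valve: the valve stem itself (see valve_root); origin at the hub centre, its x axis points from the hub to the valve. Not to be touched.
- hex_key: bystander: angled steel hex key, 32 x 92 x 7 mm, lying left of the stand, origin under its centre
- flux_tub: bystander: round tub with red screw lid, 48 mm wide, 27 mm high, left of the stand, origin under its centre
- side_cutter: bystander: pliers with red grips, 61 x 130 x 12 mm, lying right of the stand, origin under its centre
- multimeter: bystander: yellow hand multimeter, 136 x 68 x 47 mm, left, origin under its centre
- tester_pen: bystander: thin blue screwdriver, 17 x 157 x 16 mm, left, origin under its centre

How it is judged:
By the outcome, as a careful person would: the job done as asked, in the order asked, and still so for the second after the job is handed in, with the robot touching nothing.
It also fails if it takes over 56 s, if anything falls off the work surface, if the arm or the gripper's body presses on something with over 40 N, if the wrist force passes 120 N, or if a joint passes its speed limit or range.

## Working session

There is one attempt and no reset: what is moved stays moved. The work goes in short steps, each a Python script; the robot and the scene stay as the last script left them, time stands still between calls to the robot, and variables do not carry over. Pictures are saved under pics/ and viewed, at most 10 in all, crops included, and the job is handed in when it is done.

```bash
ls; mkdir -p pics; python3 - <<'E'
from cell import manip, cams
import cv2, numpy as np, pickle
d={}
for n in("scene","side","wrist"):
    s=manip.state(); c=cams.capture(n); c['state']=s; d[n]=c
    cv2.imwrite(f"pics/{n}0.png",c["image"])
    print(n,c["intrinsics"].tolist(),c.get("position"),c.get("orientation"))
pickle.dump(d,open("d0.pkl","wb"))
print(d['wrist']['T_tool_cam'],s)
E
```

```text
pics
scene [[517.3962407550914, 0.0, 322.87466421825235], [0.0, 517.3962407550914, 201.7998374315051], [0.0, 0.0, 1.0]] [-0.14568486  0.84024524  1.34120017] [-0.98474193  2.5618115  -0.95780589]
side [[502.70554268422825, 0.0, 315.7405645665327], [0.0, 502.70554268422825, 204.8501440030159], [0.0, 0.0, 1.0]] [-0.04191989 -0.9873063   0.69717459] [-1.94334804  0.49043705 -0.33814762]
wrist [[324.0895232618844, 0.0, 321.3636781006], [0.0, 324.0895232618844, 202.25323219473188], [0.0, 0.0, 1.0]] None None
[[ 3.50294897e-04 -9.46857096e-01 -3.21654344e-01  8.40037294e-02]
 [ 9.99999689e-01  5.59048442e-04 -5.56635408e-04  5.43846476e-05]
 [ 7.06874545e-04 -3.21654049e-01  9.46856997e-01 -1.46530403e-01]
 [ 0.00000000e+00  0.00000000e+00  0.00000000e+00  1.00000000e+00]] {'clock': 0.1, 'joint_pos': array([-3.69119194e-02,  2.63138577e-01,  1.60335288e+00,  1.07663070e-05,
        1.27379275e+00, -3.68664642e-02]), 'joint_velocities': array([ 4.04896242e-04, -9.62535318e-04, -1.32361955e-03, -9.78848699e-04,
        6.69234758e-05, -1.43386775e-04]), 'tau': array([-2.24086759e-02, -4.56818533e+01, -3.30089521e+01,  6.76817028e-02,
       -4.82967601e-02,  2.86848524e-03]), 'tool_pos': array([ 6.75300958e-01, -1.75033428e-05,  2.39569726e-01]), 'tcp_rot': array([2.22082226e+00, 2.22071433e+00, 1.41015785e-03]), 'contact_force': array([-0.18820838, -0.07729224,  0.00922002]), 'moment': array([-0.00460895, -0.03692533,  0.03307103]), 'grasp_force': 0.0, 'gripper_width': 0.08767387707766222}
```

View pics/scene0.png

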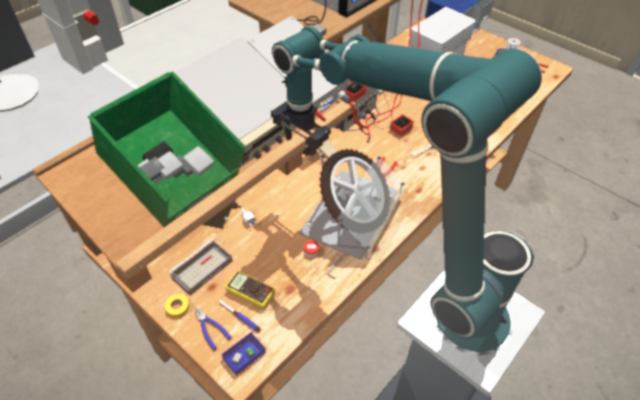

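View pics/wrist0.png

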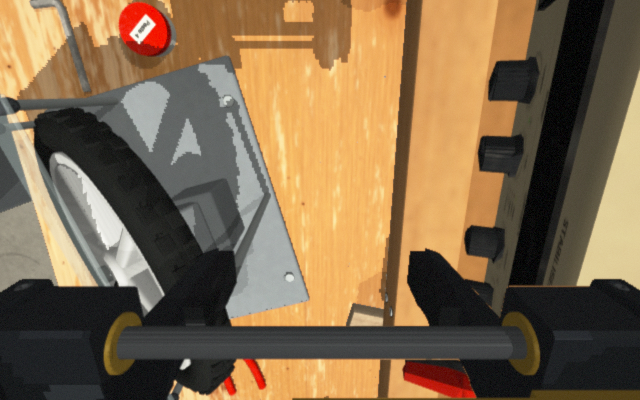

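The scene view shows the wheel at about (357,187) and the red-lidded tub at (311,247). The wrist view shows the far edge of the base plate, with corners at about (228,57) and (307,298). Next I'll fit the stand pose from those and rectify the wheel plane.

```bash
cat > h.py <<'E'
import numpy as np, cv2
from scipy.spatial.transform import Rotation as R
def campose(c):
    if 'T_tool_cam' in c:
        s=c['state'];T=np.eye(4);T[:3,:3]=R.from_rotvec(s['tcp_rot']).as_matrix();T[:3,3]=s['tool_pos']
        T=T@c['T_tool_cam'];return T[:3,:3],T[:3,3]
    return R.from_rotvec(c['orientation']).as_matrix(),np.array(c['position'])
def cloud(c):
    Rm,p=campose(c);K=c['intrinsics'];z=c['z_map'];v,u=np.mgrid[:400,:640]
    P=np.stack([(u-K[0,2])/K[0,0]*z,(v-K[1,2])/K[1,1]*z,z],-1)
    W=P@Rm.T+p; W[z==0]=np.nan; return W
def onz(c,u,v,h):
    Rm,p=campose(c);d=Rm@np.linalg.solve(c['intrinsics'],[u,v,1.]);return p+d*(h-p[2])/d[2]
def proj(c,X):
    Rm,p=campose(c);q=(np.asarray(X)-p)@Rm@c['intrinsics'].T;return q[...,:2]/q[...,2:]
def frame(x,y,yaw):
    S=R.from_euler('z',yaw).as_matrix();o=np.array([x,y,0])
    f=lambda a:S@np.array(a)+o
    return dict(f=f,S=S,U=S@[.766,0,.643],N=S@[-.643,0,.766],L=S@[0,1,0],hub=f([-.015,0,.118]))
def rectify(c,F,off=0.012,sz=600,half=.15):
    # view of wheel from front: up=U, left=L
    pts=[];img=[]
    for a,b in((-1,-1),(1,-1),(1,1),(-1,1)):
        X=F['hub']+off*F['N']+half*(a*-F['L']+b*-F['U']);pts.append(proj(c,X));img.append(((a+1)/2*sz,(b+1)/2*sz))
    H=cv2.getPerspectiveTransform(np.float32(pts),np.float32(img))
    return cv2.warpPerspective(c['image'],H,(sz,sz),flags=cv2.INTER_CUBIC)
E
python3 - <<'E'
from h import *
import pickle
from scipy.optimize import least_squares
d=pickle.load(open('d0.pkl','rb'))
w=d['wrist']
a=onz(w,228,57,.01);b=onz(w,307,298,.01);print(a,b,np.linalg.norm(a-b))
yaw=np.arctan2(-(a-b)[0],(a-b)[1]);print('yaw',np.degrees(yaw))
W=cloud(w);print(W[110,180],W[60,205],W[285,285])
m=(a+b)/2; c0=m-.11*np.array([np.cos(yaw),np.sin(yaw),0]);print('center',c0)
# refine using tyre front face plane points from scene: check cloud in wheel frame
F=frame(c0[0],c0[1],yaw);print(F['hub'])
for n in('scene','side','wrist'):
    P=cloud(d[n]).reshape(-1,3);q=P-F['hub'];l=q@F['L'];u=q@F['U'];nn=q@F['N'];r=np.hypot(l,u)
    k=(r<.16)&(abs(nn)<.03);kt=k&(r>.115)
    print(n,k.sum(),kt.sum(),[np.round(np.nanpercentile(x[kt],[1,10,50,90,99])*1000) for x in(l,u,nn,r)])
cv2.imwrite('pics/rect0.png',np.hstack([rectify(d['scene'],F,sz=400),rectify(d['side'],F,sz=400)]))
E
```

```text
[0.57609211 0.11935023 0.01      ] [ 0.65590597 -0.18154967  0.01      ] 0.3113053178522002
yaw 14.85563782875929
[0.51760671 0.06507235 0.01035091] [0.54878395 0.1170674  0.00236357] [ 0.62675711 -0.16062686  0.0106739 ]
center [ 0.5096758  -0.05930201  0.01      ]
[ 0.49517718 -0.06314778  0.118     ]
scene 4367 2044 [array([-148., -120.,   54.,  133.,  153.]), array([-132., -116.,    2.,  123.,  141.]), array([-17.,   2.,  21.,  28.,  30.]), array([115., 120., 134., 151., 159.])]
side 8060 3932 [array([-154., -135.,  -53.,  110.,  145.]), array([-155., -135.,  -51.,  112.,  138.]), array([-29., -22.,  25.,  29.,  30.]), array([115., 119., 136., 154., 159.])]
wrist 25275 15355 [array([-132.,  -57.,   74.,  130.,  148.]), array([-121.,  -12.,  104.,  133.,  138.]), array([-19.,  -7.,   9.,  26.,  27.]), array([116., 124., 136., 141., 151.])]
```

View pics/rect0.png

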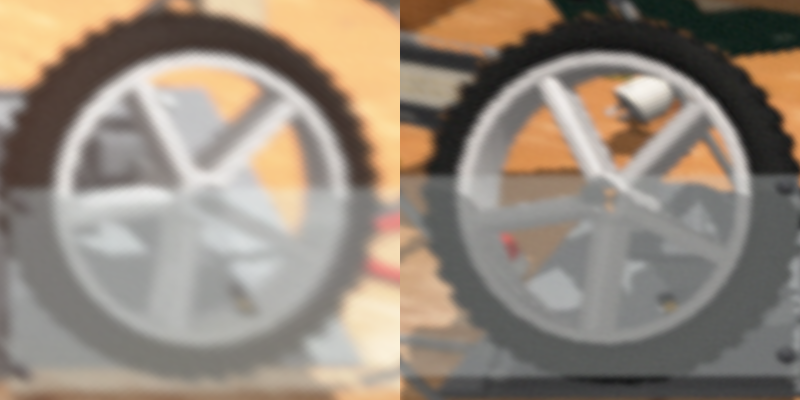

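View pics/side0.png

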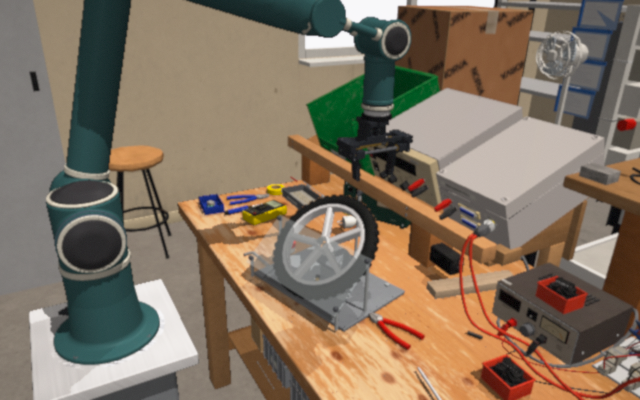

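The rectified view shows the rim well centred at about (200,200), so the stand pose is good. The spokes sit at about 46.5° and 118.6°, measured counter-clockwise from the right. The valve shows through the guard at (240,298) in the scene half and (268,298) in the side half, which averages about -62°, so the wheel needs roughly +152°. The side view shows the red cutters at (400,330), clear to the right.

Plan: three counter-clockwise strokes, one each on the spokes now at 118°, 46° and -26°.

```bash
cat >> h.py <<'E'
F0=frame(0.5097,-0.0593,np.radians(14.86))
def pose(phi,r,n,F=F0,s=1,dphi=0):
    """phi deg, math sense seen from front (0=right, 90=up)"""
    a=np.radians(phi);rad=lambda b:-F['L']*np.cos(b)+F['U']*np.sin(b)
    p=F['hub']+r*rad(a)+n*F['N']
    y=s*rad(np.radians(phi+dphi));z=-F['N'];x=np.cross(y,z)
    return p,R.from_matrix(np.stack([x,y,z],1)).as_rotvec()
E
python3 - <<'E'
from h import *
from cell import manip, cams, inverse_kinematics as ik
import pickle
for s in(1,-1):
  for phi,r in((40,.06),(82,.06),(140,.06)):
    for n in(.16,-.01):
      j=ik(*pose(phi,r,n,s=s)); print(s,phi,n,None if j is None else np.round(j,2))
E
```

```text
1 40 0.16 [-0.77 -0.51  2.39  0.72  0.99 -0.48]
1 40 -0.01 [-0.51 -0.14  2.4   0.99  0.56 -0.67]
1 82 0.16 [-0.64 -0.58  2.4   0.67  0.96 -1.06]
1 82 -0.01 [-0.4  -0.19  2.41  0.92  0.51 -1.25]
1 140 0.16 [-0.55 -0.71  2.48  0.61  0.94 -1.94]
1 140 -0.01 [-0.29 -0.26  2.5   0.9   0.44 -2.17]
-1 40 0.16 None
-1 40 -0.01 [-0.51 -0.14  2.4   0.99  0.56  2.47]
-1 82 0.16 [-0.64 -0.58  2.4   0.67  0.96  2.09]
-1 82 -0.01 [-0.4  -0.19  2.41  0.92  0.51  1.89]
-1 140 0.16 [-0.55 -0.71  2.48  0.61  0.94  1.2 ]
-1 140 -0.01 [-0.29 -0.26  2.5   0.9   0.44  0.97]
```

```bash
python3 - <<'E'
from h import *
from cell import manip, cams
import pickle
manip.set_gripper(0.0,20)
manip.move_linear([.66,0,.36],rate=.25)
p,o=pose(82,.06,.16)
manip.move_linear(p,rate=.2,rot=o)
s=manip.state();print(s['clock'],np.round(s['tool_pos']-p,4),s['contact_force'],s['gripper_width'])
c=cams.capture('wrist');c['state']=s;pickle.dump(c,open('d1.pkl','wb'))
cv2.imwrite('pics/w1.png',np.hstack([c['image'][:,100:540],rectify(c,F0,sz=400)]))
E
```

```text
3.7417 [ 0.0002  0.     -0.    ] [ 1.35757512  0.36592055 -4.46620913] 0.00034803271658016534
```

View pics/w1.png

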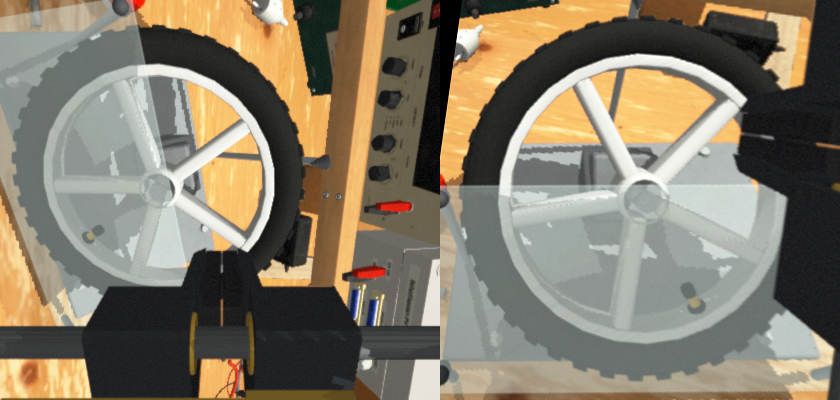

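The wrist view confirms the geometry: in the rectified half the hub is at about (645,197), the spokes point to (580,90) and (738,108), and the valve is at (690,295). The guard edge is at row 185 and the gap above it is clear. Starting stroke 1.

```bash
cat >> h.py <<'E'
def stroke(manip,phi0,phi1,r,n=-.01,out=.06,step=10,rate=.1,F=F0):
    p,o=pose(phi0,r,out,F);manip.move_linear(p,rate=.2,rot=o)
    f0=manip.state()['contact_force']
    for k in(.03,n):
        manip.move_linear(pose(phi0,r,k,F)[0],rate=.12)
        f=manip.state()['contact_force']-f0
        if np.linalg.norm(f)>6: 
            print('insert contact',k,f);manip.move_linear(p,rate=.1);return False
    m=max(1,int(np.ceil(abs(phi1-phi0)/step)))
    for a in np.linspace(phi0,phi1,m+1)[1:]:
        p,o=pose(a,r,n,F);manip.move_linear(p,rate=rate,rot=o)
        f=manip.state()['contact_force']-f0;print(round(a),np.round([f@-F['L'],f@F['U'],f@F['N']],1))
        if np.linalg.norm(f)>25: print('HIGH');break
    b=a-np.sign(phi1-phi0)*6
    manip.move_linear(pose(b,r,n,F)[0],rate=.1)   # ease off the spoke
    manip.move_linear(pose(b,r,out,F)[0],rate=.2)
    return True
def snap(cams,manip,name):
    s=manip.state();c=cams.capture('wrist');c['state']=s;return c
E
python3 - <<'E'
from h import *
from cell import manip, cams
print(stroke(manip,82,132,.06))
p,o=pose(60,.06,.16);manip.move_linear(p,rate=.25,rot=o)
s=manip.state();print(s['clock'])
c=snap(cams,manip,0);d=cams.capture('side')
cv2.imwrite('pics/w2.png',np.hstack([rectify(d,F0,sz=400),rectify(c,F0,sz=400)]))
E
```

```text
92 [ 1.  -0.4  0. ]
102 [ 2.7 -0.4  0.7]
112 [1.1 0.  1.3]
122 [ 2.2  0.9 -0.4]
132 [2.2 0.6 0.7]
True
9.1083
```

View pics/w2.png

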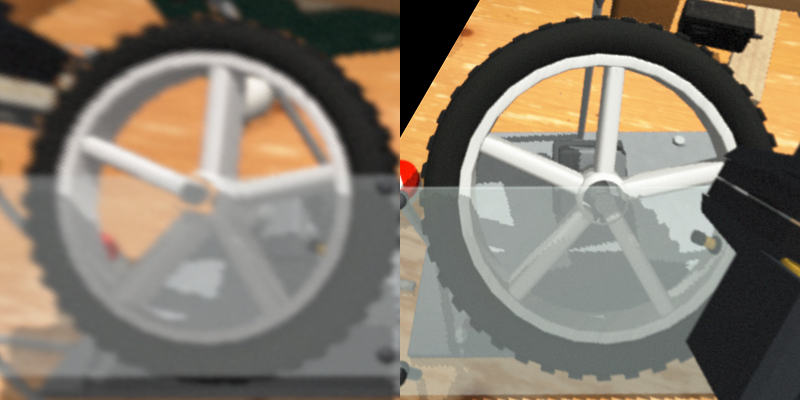

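Rectified wrist half: the hub is at (603,196), with spokes at about 84° (615,75), 157° (487,147) and 14° (725,165). The valve is at (705,240), about -22°. The spoke leads the finger centre by about 25°, so 112° remains. Starting stroke 2.

```bash
python3 - <<'E'
from h import *
from cell import manip, cams
print(stroke(manip,51,136,.062,step=12))
p,o=pose(70,.06,.16);manip.move_linear(p,rate=.25,rot=o)
s=manip.state();print(s['clock'])
c=snap(cams,manip,0);d=cams.capture('side')
cv2.imwrite('pics/w3.png',np.hstack([rectify(d,F0,sz=400),rectify(c,F0,sz=400)]))
E
```

```text
62 [ 0.4 -2.3 -0.4]
72 [ 0.1 -0.6  0.2]
83 [ 0.9 -0.6  0.5]
94 [-0.1 -1.6 -0.9]
104 [-0.1 -1.4  0.4]
115 [ 0.5  0.  -1.4]
125 [ 0.5 -1.  -0.1]
136 [ 0.2 -0.4 -0.1]
True
15.4583
```

View pics/w3.png

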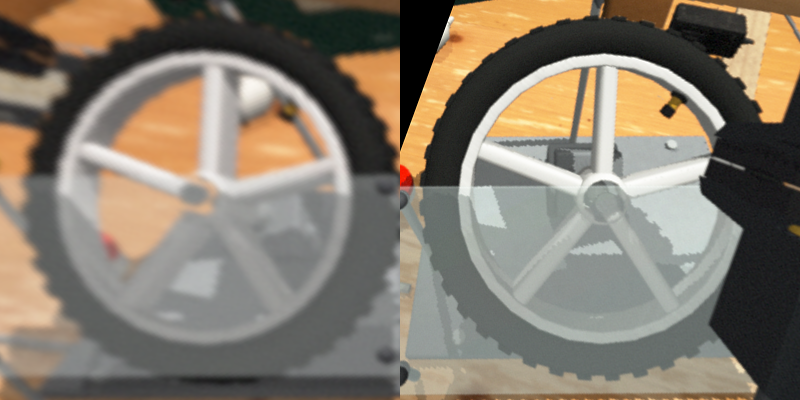

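Spoke B is now at about 88° (606,75) and the valve at about 51° (670,108), so roughly 38° remain. I'll push B to about 121°, then measure the angle by fitting the projected spokes.

```bash
cat >> h.py <<'E'
def fit(c,guess,F=F0,phmin=15,phmax=165):
    """valve angle (deg, 90 = twelve) from spokes above the guard; also in-plane hub shift (m)"""
    from scipy.optimize import minimize
    im=cv2.GaussianBlur(c['image'],(3,3),0).astype(float);g=im.min(2)   # white -> high, orange/black -> low
    rr=np.arange(.032,.095,.002)
    def score(x):
        th,dl,du=x[0],x[1]/1e3,x[2]/1e3;tot=[]
        for k in range(5):
            a=th+36+72*k; a=(a+90)%360-90
            if not phmin<a<phmax: continue
            a=np.radians(a);e=-F['L']*np.cos(a)+F['U']*np.sin(a);t=F['L']*np.sin(a)+F['U']*np.cos(a)
            for ws,s in(((-.005,-.0025,0,.0025,.005),1),((-.011,-.009,.009,.011),-1)):
                X=F['hub']+dl*-F['L']+du*F['U']+.012*F['N']+(rr[:,None,None]*e+np.array(ws)[None,:,None]*t)
                X=X[((X-F['hub'])@F['U'])>.024]
                q=proj(c,X).astype(np.float32)
                tot.append(s*cv2.remap(g,q[:,:1],q[:,1:],cv2.INTER_LINEAR).mean())
        return -sum(tot)/max(1,len(tot)/2)
    best=min(([t,0,0] for t in np.arange(guess-12,guess+12,1)),key=score)
    best=min(([best[0]+dt,a,b] for dt in(-2,-1,0,1,2) for a in(-4,-2,0,2,4,6) for b in(-4,-2,0,2,4)),key=score)
    r=minimize(score,best,method='Nelder-Mead',options=dict(xatol=.02,fatol=.01,initial_simplex=np.array(best)+np.array([[0,0,0],[1,0,0],[0,1,0],[0,0,1]])))
    return np.round(r.x,2),round(-r.fun,1)
E
python3 - <<'E'
from h import *
from cell import manip, cams
c=snap(cams,manip,0);print('before',fit(c,52),fit(c,52,phmin=60))
print(stroke(manip,55,94.5,.054,step=8,rate=.07))
p,o=pose(80,.06,.16);manip.move_linear(p,rate=.25,rot=o)
s=manip.state();print(s['clock'])
c=snap(cams,manip,0);c['state']=manip.state();d=cams.capture('side');e=cams.capture('scene')
print('wrist',fit(c,84),fit(c,84,phmin=80));print('side',fit(d,84));print('scene',fit(e,84))
cv2.imwrite('pics/w4.png',np.hstack([rectify(d,F0,sz=400),rectify(c,F0,sz=400)]))
E
```

```text
before (array([50.09,  0.97,  3.77]), np.float64(99.8)) (array([50.09,  0.97,  3.77]), np.float64(99.8))
63 [ 2.1 -2.  -0.1]
71 [ 2.  -1.8  1.9]
79 [ 1.7 -1.2  1.9]
87 [ 3.  -1.3  1.9]
94 [ 1.9 -0.4  0.7]
True
19.9083
wrist (array([86.56,  0.85,  2.79]), np.float64(102.2)) (array([87.  ,  1.21,  2.96]), np.float64(107.8))
side (array([85.05,  4.23,  3.93]), np.float64(59.9))
scene (array([87.11,  0.8 ,  3.48]), np.float64(37.7))
```

View pics/w4.png

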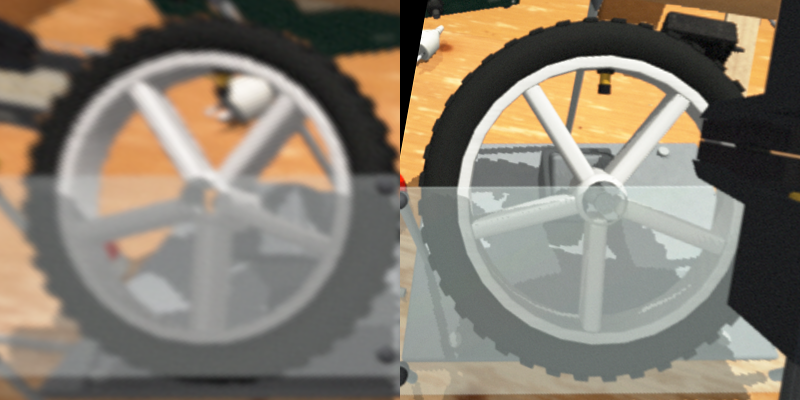

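The picture shows the valve near twelve, at (604,80) with the hub at (603,196). The guard edge lies level at row 187, which confirms the assumed yaw. The wrist fit gives 86.6–87.0°, the scene fit 87.1° and the side fit 85.1°, so I'll nudge by about 3.2°.

```bash
python3 - <<'E'
from h import *
from cell import manip, cams
print(stroke(manip,88,97.8,.054,step=5,rate=.03))
p,o=pose(90,.06,.16);manip.move_linear(p,rate=.25,rot=o)
s=manip.state();print(s['clock'])
c=snap(cams,manip,0);d=cams.capture('side');e=cams.capture('scene')
print('wrist',fit(c,90),fit(c,90,phmin=80));print('side',fit(d,90));print('scene',fit(e,90))
import numpy as np
Rm,pc=campose(c);print('cam in wheel frame L,U,N',(pc-F0['hub'])@np.stack([F0['L'],F0['U'],F0['N']],1))
cv2.imwrite('pics/w5.png',np.hstack([rectify(c,F0,off=.012,sz=400,half=.16),rectify(c,F0,off=0,sz=400,half=.16)]))
E
```

```text
93 [-0.4  0.  -2.1]
98 [2.4 1.2 0.3]
True
23.4917
wrist (array([87.66,  1.81,  3.26]), np.float64(107.6)) (array([87.56,  1.85,  2.85]), np.float64(111.3))
side (array([86.1 ,  4.03,  3.67]), np.float64(58.9))
scene (array([87.9 ,  0.39,  3.78]), np.float64(37.8))
cam in wheel frame L,U,N [0.08395009 0.05975632 0.30546439]
```

View pics/w5.png

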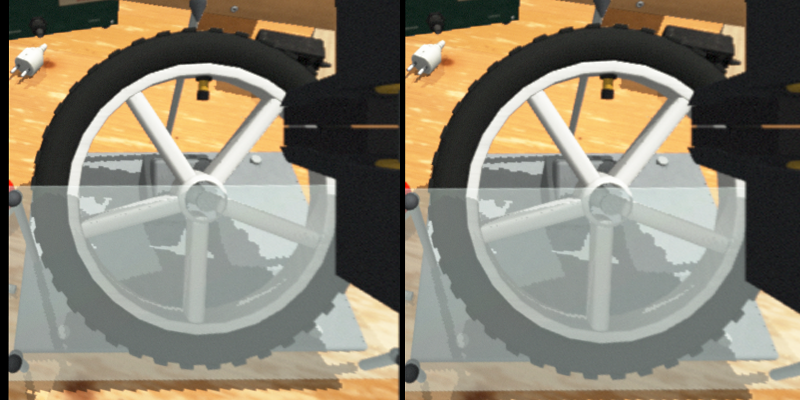

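The valve is still slightly right of the pointer line: at n=0 the foot is at (608,80) against the pointer tip near (600,8). The fit gives about 87.7°, so I'll nudge 2.4° more.

```bash
python3 - <<'E'
from h import *
from cell import manip, cams
print(stroke(manip,90,100.2,.054,step=5.2,rate=.03))
p,o=pose(90,.06,.16);manip.move_linear(p,rate=.25,rot=o)
s=manip.state();print(s['clock'])
c=snap(cams,manip,0);d=cams.capture('side');e=cams.capture('scene')
print('wrist',fit(c,90),fit(c,90,phmin=80));print('side',fit(d,90));print('scene',fit(e,90))
r=rectify(c,F0,off=0,sz=800,half=.16)[0:560,150:650]
cv2.imwrite('pics/w6.png',r)
E
```

```text
95 [1.3 0.1 1.7]
100 [4.2 0.3 2. ]
True
27.0917
wrist (array([89.81,  1.88,  3.28]), np.float64(107.1)) (array([89.69,  0.93,  4.2 ]), np.float64(111.6))
side (array([88.28,  4.38,  4.01]), np.float64(57.9))
scene (array([90.03,  0.4 ,  3.3 ]), np.float64(37.7))
```

View pics/w6.png

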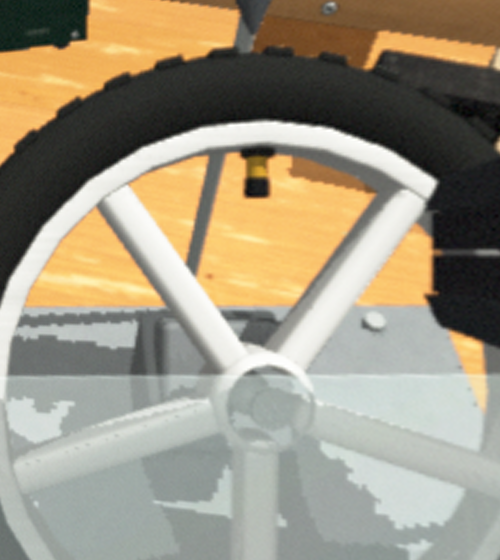

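```bash
python3 - <<'E'
from h import *
from cell import manip, cams
c=snap(cams,manip,0);e=cams.capture('scene');d=cams.capture('side')
for n,k,cols in(('wrist',c,(20,450)),('side',d,(100,700)),('scene',e,(100,700))):
    g=cv2.GaussianBlur(rectify(k,F0,off=.025,sz=800,half=.16),(5,5),0).min(2).astype(float)
    G=np.abs(g[300:420][4:]-g[300:420][:-4]);x=np.arange(*cols)
    # robust line: search slope/offset maximizing median-ish gradient
    best=max(((np.minimum(G[np.clip(np.round(b+m*(x-400)).astype(int),0,115),x],25).sum(),m,b) for m in np.arange(-.05,.05,.002) for b in np.arange(10,105,.5)))
    print(n,'edge slope deg (ccw+)',-np.degrees(best[1]),'u mm',(400-(best[2]+302))*.4,best[0])
g=cv2.cvtColor(rectify(c,F0,off=0,sz=800,half=.18),cv2.COLOR_BGR2HSV)
for row in range(0,110,8):
    seg=g[row,330:470]; k=np.where((seg[:,1]<90)&(seg[:,2]<150))[0]
    print(row,round((400-row)*.45),'x mm',(np.round((np.array([k.min(),np.median(k),k.max()])+330-400)*.45,1),len(k),int(np.median(seg[k,2]))) if len(k) else None)
E
```

```text
wrist edge slope deg (ccw+) 0.2291831180523271 u mm 14.4 10066.0
side edge slope deg (ccw+) -0.11459155902616713 u mm 15.4 6602.0
scene edge slope deg (ccw+) 0.5729577951308213 u mm 13.600000000000001 5478.0
0 180 x mm None
8 176 x mm None
16 173 x mm None
24 169 x mm None
32 166 x mm (array([-0.9,  3.4,  7.6]), 20, 93)
40 162 x mm (array([-5. ,  1.6,  8.1]), 30, 67)
48 158 x mm (array([-5. ,  2.5, 31. ]), 34, 69)
56 155 x mm (array([-3.2,  2.7, 31. ]), 27, 72)
64 151 x mm (array([-4.,  0.,  4.]), 19, 68)
72 148 x mm (array([-5. , -1.1,  2.7]), 18, 96)
80 144 x mm (array([-5.9, -2.2,  1.4]), 17, 102)
88 140 x mm (array([-8.1,  6.8, 16.2]), 43, 52)
96 137 x mm (array([-29.2,   5.6,  31. ]), 112, 48)
104 133 x mm (array([-31.5,  -0.2,  31. ]), 140, 48)
```

The pointer tip is at x≈+1 mm and the fitted hub at about +1 mm, with the guard edge level to 0.2°. Twelve o'clock is therefore consistent with 90°, and the valve reads about 89.7°. The hand is already clear, so I'm handing in.

```bash
python3 - <<'E'
from cell import manip, order
manip.dwell(0.3);print(manip.state()['clock'],order.close_job())
E
```

```text
the job is handed in; nothing more can be done
27.6917 None
```

The wheel's valve is within about half a degree of twelve o'clock by the wrist and scene cameras (the blurrier side view read 1.7° short); the wheel is at rest, the hand is clear, and I handed the job in at 27.7 s; no verdict came back.

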